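Clamp the crank arm under the strap with the wing nut

ROBOT

A 6-joint arm with a two-finger parallel gripper is mounted at the origin on the work surface. World frame = base frame: x ahead of the robot, y to its left, z up, the work surface at z = 0. Lengths are in m, angles in rad, forces in N, time in s.
With the tool pointing down it reaches from about 0.425 to 0.95 m from the base axis. Payload 3.5 kg.
Tool frame: the origin (TCP) lies midway between the tips of the shut fingers; the grasp point (between the pads) lies 19 mm behind it; z points along the fingers, y is the direction in which the jaws open and shut (so a half turn about z gives the same grasp; the last joint's range is limited). The gripper opens to 85 mm and grips with 20 to 120 N. Pads are 22 mm wide; open, the fingers measure 114 mm over their backs; the gripper's body (76 mm by 85 mm) begins 54 mm behind the grasp point. The pads swing forward as they close: fully open they stand 13 mm farther back than shut.
Start: joints at [1.022, 0.286, 1.577, -0, 1.279, -0.15], TCP at [0.262, 0.622, 0.231] pointing down, gripper open.
Joint ranges: [-2.77, 2.77], [-0.9, 2.22], [0.21, 2.48], [-1.53, 4.67], [0.24, 2.81], [-2.84, 2.84]. Speed limits (rad/s): [2.79, 2.79, 3.14, 3.14, 3.14, 3.14].

INTERFACE

Orientations are given as a 3x3 rotation matrix whose columns are the frame's x, y, z axes.
In Python, from rig import robot gives the robot as it stands. The module is installed in compiled form; this text tells all that it offers.
- The arm moves only by the tool jog_arm, never from a script. Its argument "increments" is a list of rows, each an object of numbers: "fingers": the gripper command: -1 is shut, 1 is fully open, values between are in proportion; "tx", "ty", "tz": the shift along the tool's x, y, z in cm; "rx", "ry", "rz": the turn, a rotation vector about the tool's x, y, z in rad. A call has 1 to 20 rows; each row shifts and turns the commanded pose from where the row before left it, along the tool's axes as they then stand; what a row does not reach is not made up. A row lasts 1/10 s, in which the tool goes at most 50 mm and 8.59 degrees, less where a joint would pass 70% of its speed; a pose out of reach is approached as far as the arm can. A call with a gripper value outside its range is refused whole. The fingers move at their own pace and stop on an object; "grip_force" is the grip in N (left out, the last holds). Time passes only in rows, so rows that do not move let the fingers close. It gives the time, the measured TCP pose, the force and the opening at its end, in the units of the state.
- robot.get_state(): the state, without advancing time (a new reading comes with each control period).
- robot.get_image(name): name is "scene" or "top" or "wrist"; returns a dict with "img" (400x640x3 uint8, red, green, blue), "fx", "fy", "cx", "cy" (pixels), "world_to_cam" (4x4, takes a point from world to camera coordinates); the wrist camera has in their place "hand_eye" (4x4, takes a point from camera to tool coordinates, whose origin is the TCP and whose axes are the flange's). Camera axes: x right, y down, z forward; pixel columns grow to the right and rows downward; lengths in m; the calibration is good to about 2 mm. A picture is of the moment at which its call begins: read the wrist's pose just before it. There is no depth.
- robot.job_done(): hands the job in, once; it reports no verdict.
The state is a dict: "time_s": time; "joints": joint angles; "dq": joint speeds; "tau": joint torques, N m; "eef_pos": TCP position; "ee_rot": TCP orientation; "wrist_force": force on the tool from outside, world axes, zero at the start; "wrist_torque": the same for the moment, N m; "grip_width": opening from 0.0 (shut) to 1.0 (fully open).
Only numpy, scipy, OpenCV 4.12 (cv2) and the standard library are available. Lean on these libraries where they do the work, as an engineer would, in place of code of your own. Each camera call takes 0.05 s, during which the arm holds its last target. There are 200 camera calls.

TASK

Clamp the bicycle crank arm to the plywood board, using only fingertip pushes: push the steel clamp strap round until it lies square across the arm, then turn the wing nut clockwise (seen from above), stroke after stroke on its wings, until it comes to a stop and the strap is down on the arm. Do not grip the strap or the nut between the fingers, leave the crank arm where it lies and do not disturb anything else on the bench.

Things in the scene. Friction and masses are not known exactly. Their poses are not given: they have to be found in the camera images.
- fixture: Clamping board, plywood 180 x 250 x 18 mm, screwed to the bench. Origin on the stud's axis at bench height; x runs from the stud across the crank arm, y along the arm, z up. Board from x = -65 to 115 mm, y = -125 to 125 mm; wooden stop strip 12 mm high on it at x = 93 to 108 mm.
- stud (a point): Top of the vertical M12 steel stud (12 mm diameter), on the fixture's z axis, 72 mm above the bench. A spring round it, below the strap, holds strap and washer up against the wing nut.
- strap (a joint): Swing of the clamp strap about the stud, rad, counter-clockwise from above positive; 0 = square across the crank arm (nose along the fixture's +x), 1.57 = nose along the fixture's +y; starts parked at 1.15 to 1.5. Stops at -0.5 and 1.6, nothing stops it at 0; stays where left; turns at about 0.12 N m (2.5 N at 48 mm from the stud).
- strap_nose (a point): Top of the strap's nose end, 93 mm from the stud's axis; x points along the strap away from the stud. Strap: flat steel bar 132 x 32 x 12 mm, from 93 mm (nose) to 39 mm (heel) from the stud. Clamped, its underside is 34 and its top 46 mm above the bench; at the start 1.5 to 2.5 mm higher. A bolt head stands 6 mm up at the heel, 31 mm from the stud.
- wingnut (a joint): Turn of the wing nut back from fully down, rad, counter-clockwise from above positive; 0 = fully down, a hard stop with the strap clamped on the crank arm; starts at 5.5 to 9. Clockwise turns lower nut and strap together, 1.75 mm a turn. Turns easily (about 0.02 N m), stays where left.
- nut_centre (a point): On the axis of the steel wing nut (= the stud's), half-way up its wings, 71 mm above the bench when fully down; x along the two wings. Span 64 mm; each wing an upright ear 6 to 7 mm thick, 10 to 32 mm out from the axis, from 11 mm below to 11 mm above this point. Hub below 25 mm across, on a washer 29 mm across.
- crank: Loose aluminium crank arm lying on the board, 0.32 kg. Origin: middle of its underside, half-way along; y along the arm. Arm 26 mm wide and 16 mm thick, 165 mm between the end centres; round pedal eye (29 mm across, 16 mm thick) at the +y end, thicker boss (38 mm across, 24 mm high) at the -y end.
- tire_lever: Bystander: steel tire lever 115 x 19 x 8 mm lying on the board on the fixture's -y side. Origin: middle of its underside.
- multitool: Bystander: folded aluminium multitool 78 x 34 x 24 mm. Origin: middle of its underside.
- bell: Bystander: chrome bicycle bell, 54 mm across, 49 mm high. Origin: middle of its underside.
- grease_tub: Bystander: round grease tub, 60 mm across, 55 mm high. Origin: middle of its underside.
- pump: Bystander: black plastic bike pump 320 mm long, 33 mm thick, lying down. Origin: on its underside near the middle.
- parts_box: Bystander: blue plastic spare parts box 174 x 116 x 41 mm, lid shut. Origin: middle of its underside.
- screwdriver: Bystander: screwdriver lying down, about 200 mm long. Origin: on its underside.
There are look-alikes about, which are no part of the job. Several things have the shape of the crank; the one meant has the colours described above.

How it is judged:
By the outcome, as a careful person would: the job done as asked, in the order asked, and still so for the second after the job is handed in, with the robot touching nothing.
It also fails if it takes over 72 s, if anything falls off the work surface, if the arm or the gripper's body presses on something with over 40 N, if the wrist force passes 120 N, or if a joint passes its speed limit or range.

## Working session

There is one attempt and no reset: what is moved stays moved. The work goes in short steps, Python scripts to look and compute and a tool call to move; the robot and the scene stay as the last step left them, time stands still between calls to the robot, and variables do not carry over. Pictures are saved under pics/ and viewed, on a budget of 10 in all, crops included, one or two more only if the job needs it, and the job is handed in when it is done.

Besides the shell and the picture viewer there is one more tool, called after "Call:" by a JSON object that holds its "api" and its "payload". jog_arm: Moves the arm, as the interface text tells. Its arguments: {"type":"object","properties":{"increments":{"type":"array"},"grip_force":{"type":"number"}},"required":["increments"]}

```bash
mkdir -p pics
python3 - <<'E'
from rig import robot
import cv2,numpy as np
s=robot.get_state();print(s)
a=[]
for n in("scene","top"):
    d=robot.get_image(n);cv2.imwrite(f"pics/{n}0.png",d["img"][:,:,::-1]);print(n,d["fx"],d["fy"],d["cx"],d["cy"],np.round(d["world_to_cam"],4).tolist())
E
```

```text
{'time_s': 0.0, 'joints': array([ 1.02198535e+00,  2.87209992e-01,  1.57819063e+00,  1.29405124e-05,
        1.27865883e+00, -1.49971728e-01]), 'dq': array([ 1.38078452e-03,  1.21116468e-03, -1.74982351e-04, -5.37180379e-04,
        9.13047903e-05,  7.80168996e-05]), 'tau': array([ 1.95741100e-03, -4.05967355e+01, -2.92635298e+01, -6.37658195e-05,
        5.83316025e-03,  8.45316777e-06]), 'eef_pos': array([0.26173048, 0.6214566 , 0.22991029]), 'ee_rot': array([[-9.21510692e-01,  3.88350822e-01, -1.29743288e-03],
       [ 3.88352802e-01,  9.21508383e-01, -2.09806965e-03],
       [ 3.80808205e-04, -2.43725531e-03, -9.99996957e-01]]), 'wrist_force': array([-0.14165717,  0.07051909, -0.41436908]), 'wrist_torque': array([0.04446083, 0.0440343 , 0.01092272]), 'grip_width': 1.0028981156117056}
scene 367.24194002292194 367.24194002292194 328.48063717603117 200.02502366802958 [[0.0104, 0.9999, 0.0043, 0.0313], [0.8538, -0.0067, -0.5206, -0.3512], [-0.5205, 0.0091, -0.8538, 1.3019], [0.0, 0.0, 0.0, 1.0]]
top 434.27242272531765 434.27242272531765 325.9622908789484 194.904123172052 [[0.0127, -0.9999, 0.0046, -0.05], [-0.9867, -0.0133, -0.1617, 0.4451], [0.1618, -0.0025, -0.9868, 1.3618], [0.0, 0.0, 0.0, 1.0]]
```

View pics/top0.png

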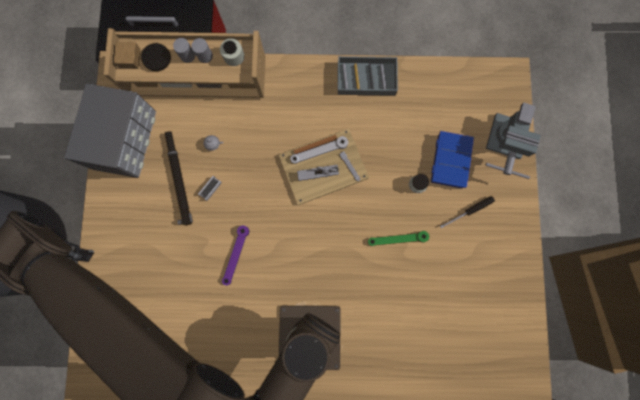

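View pics/scene0.png

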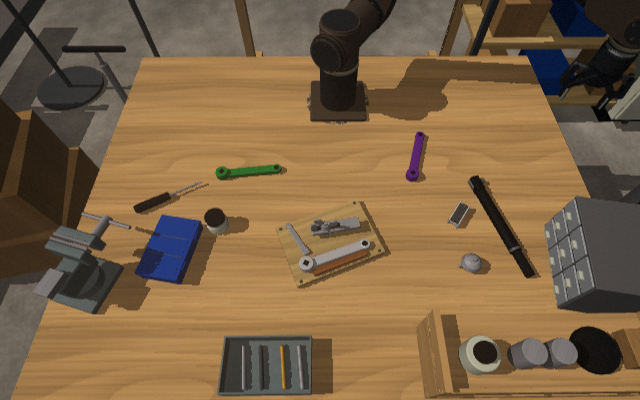

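The top view shows the robot base at (310,355) and the board around (322,167). Crank look-alikes: the silver one on the board at top (318,150), a green one at (398,238) and a purple one at (235,255). I choose the silver aluminium one on the board and check it in a crop.

Run:
```python
import cv2,numpy as np
a=cv2.imread("pics/top0.png")[125:210,270:375];b=cv2.imread("pics/scene0.png")[195:290,270:395]
a=cv2.resize(a,None,fx=7,fy=7,interpolation=cv2.INTER_CUBIC)
b=cv2.resize(b,None,fx=6,fy=6,interpolation=cv2.INTER_CUBIC)
cv2.imwrite("pics/c1.png",a);cv2.imwrite("pics/c2.png",b);print(a.shape,b.shape)
```

```text
(595, 735, 3) (570, 750, 3)
```

View pics/c1.png

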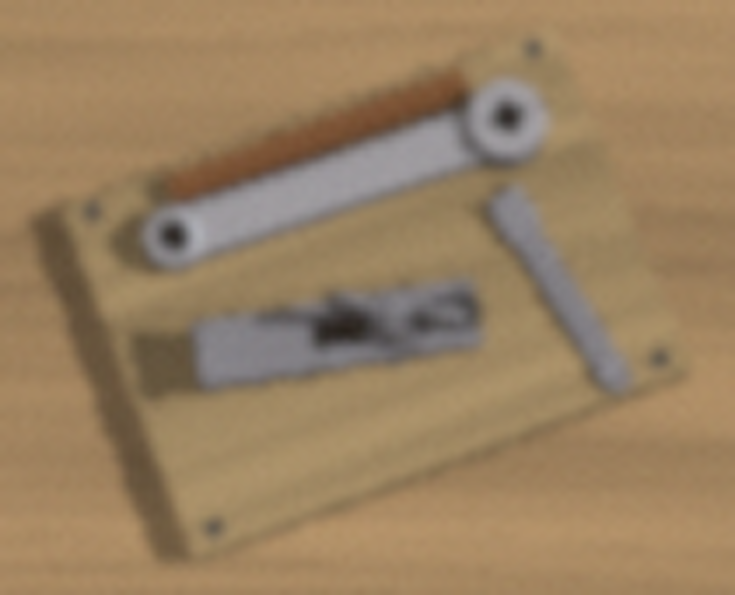

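The crop shows the silver crank: pedal eye at (175,237), boss at (507,115), against the brown stop strip. The strap runs from its nose at (200,355) to its heel at (480,315), and the tire lever is on the right. So fixture +x is up in the image and +y is left.

```bash
cat > h.py <<'E'
import numpy as np,cv2
from rig import robot
def top(): return robot.get_image("top")
def ray(cam,uv,z):
    M=cam["world_to_cam"];R=M[:3,:3];c=-R.T@M[:3,3]
    d=R.T@np.array([(uv[0]-cam["cx"])/cam["fx"],(uv[1]-cam["cy"])/cam["fy"],1])
    return c+d*(z-c[2])/d[2]
def wrist(name=None):
    s=robot.get_state();d=robot.get_image("wrist")
    T=np.eye(4);T[:3,:3]=s["ee_rot"];T[:3,3]=s["eef_pos"]
    d["world_to_cam"]=np.linalg.inv(T@d["hand_eye"]);
    if name: cv2.imwrite("pics/"+name,d["img"][:,:,::-1])
    return d
def proj(cam,p):
    q=cam["world_to_cam"]@np.r_[p,1];return np.array([q[0]/q[2]*cam["fx"]+cam["cx"],q[1]/q[2]*cam["fy"]+cam["cy"]])
E
python3 - <<'E'
from h import *
d=top()
f=lambda u,v,z:ray(d,((u+.5)/7-.5+270,(v+.5)/7-.5+125),z)
P=[f(*p,.018) for p in((65,205),(185,560),(690,372),(550,30))]
print(np.round(P,4))
# fixture coordinates of corners
F=np.array([(115,125),(-65,125),(-65,-125),(115,-125)])/1000
W=np.array(P)[:,:2];fc=F.mean(0);wc=W.mean(0)
a=F-fc;b=W-wc
th=np.arctan2((a[:,0]*b[:,1]-a[:,1]*b[:,0]).sum(),(a*b).sum());c,s=np.cos(th),np.sin(th);R=np.array([[c,-s],[s,c]])
o=wc-R@fc;print("th",th,"origin",o,"res",np.round((a@R.T-b)*1e3,1).tolist())
print("nose/heel",f(200,355,.048),f(480,315,.048))
m=d["world_to_cam"]
w=robot.get_image("wrist");print(np.round(w["hand_eye"],4).tolist(),w["fx"],w["cx"],w["cy"])
E
```

```text
[[ 0.5843  0.1135  0.018 ]
 [ 0.4155  0.0527  0.018 ]
 [ 0.5078 -0.1821  0.018 ]
 [ 0.6736 -0.1156  0.018 ]]
th 0.3697236552064707 origin [ 0.52200259 -0.041894  ] res [[-0.3, 2.7], [0.7, -1.5], [-1.2, 0.1], [0.8, -1.3]]
nose/heel [0.50646545 0.0460923  0.048     ] [ 0.5270306  -0.08236662  0.048     ]
[[0.0004, -0.9556, -0.2945, 0.0747], [1.0, 0.0001, 0.0012, 0.0001], [-0.0012, -0.2945, 0.9556, -0.1426], [0.0, 0.0, 0.0, 1.0]] 349.95193813928614 321.3328355749201 199.1046790877204
```

Call:
{"api": "jog_arm", "payload": {"increments": [{"rz": -0.11, "fingers": -1}, {"rz": -0.11, "fingers": -1}, {"rz": -0.11, "fingers": -1}, {"rz": -0.11, "fingers": -1}, {"rz": -0.11, "fingers": -1}, {"rz": -0.11, "fingers": -1}, {"rz": -0.11, "fingers": -1}], "grip_force": 40}}

```text
$.increments[0]: bad value
```

Call:
{"api": "jog_arm", "payload": {"increments": [{"ty": -2}, {"ty": -4}, {"ty": -4}, {"ty": -4}, {"ty": -4}, {"ty": -4}, {"ty": -4}, {"ty": -4}, {"ty": -4}, {"ty": -4}, {"ty": -4}, {"ty": -4}, {"ty": -4}, {"ty": -4}, {"ty": -4}, {"ty": -4}, {"ty": -4}, {"ty": -4, "tz": 1}, {"ty": -1.5, "tz": 2}, {"tz": 2}]}}

```text
$.increments[0]: bad value
```

Run:
```python
from h import *
s=robot.get_state();print(s["time_s"],s["eef_pos"],s["ee_rot"],s["joints"],s["grip_width"],s["wrist_force"])
d=wrist("w1.png")
o=np.array([.522,-.042,0])
for n,p in dict(stud=o+[0,0,.072]).items(): print(n,proj(d,p))
```

```text
0.2 [0.26186038 0.62168872 0.23043339] [[-9.21525585e-01  3.88316829e-01 -7.97347966e-04]
 [ 3.88317573e-01  9.21524738e-01 -1.27284385e-03]
 [ 2.40509188e-04 -1.48258240e-03 -9.99998872e-01]] [ 1.02199929e+00  2.86883477e-01  1.57762658e+00  1.69862450e-05
  1.27858447e+00 -1.49996917e-01] 0.9997930899260618 [-0.62100707  0.42294481  0.32843134]
stud [-70.74404474 550.41989596]
```

View pics/w1.png

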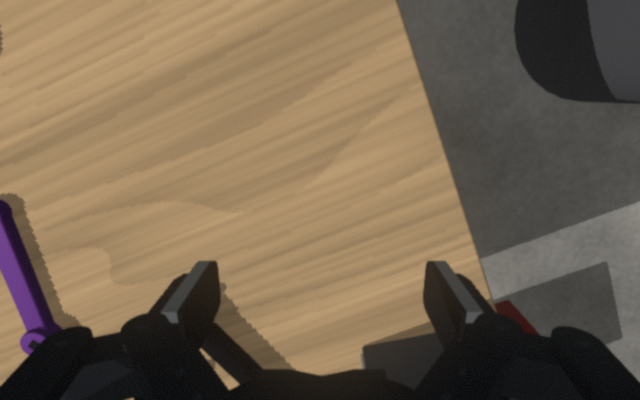

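Both moves were refused, so the arm is still at the start and the picture shows only bare bench, the purple crank and the open fingers. The rows may need all seven keys.

Call:
{"api": "jog_arm", "payload": {"increments": [{"fingers": -1, "tx": 0, "ty": 0, "tz": 0, "rx": 0, "ry": 0, "rz": -0.11}, {"fingers": -1, "tx": 0, "ty": 0, "tz": 0, "rx": 0, "ry": 0, "rz": -0.11}, {"fingers": -1, "tx": 0, "ty": 0, "tz": 0, "rx": 0, "ry": 0, "rz": -0.11}, {"fingers": -1, "tx": 0, "ty": 0, "tz": 0, "rx": 0, "ry": 0, "rz": -0.11}, {"fingers": -1, "tx": 0, "ty": 0, "tz": 0, "rx": 0, "ry": 0, "rz": -0.11}, {"fingers": -1, "tx": 0, "ty": 0, "tz": 0, "rx": 0, "ry": 0, "rz": -0.11}, {"fingers": -1, "tx": 0, "ty": 0, "tz": 0, "rx": 0, "ry": 0, "rz": -0.11}], "grip_force": 40}}

```text
time_s: 0.95
eef_pos: [0.262, 0.6219, 0.2311]
ee_rot: [[-0.93, -0.367, -0.0], [-0.367, 0.93, -0.0], [0.0, -0.0, -1.0]]
wrist_force: [-0.5, -0.1, 0.3]
grip_width: 0.0
```

Call:
{"api": "jog_arm", "payload": {"increments": [{"fingers": -1, "tx": 0, "ty": -2, "tz": 0, "rx": 0, "ry": 0, "rz": 0}, {"fingers": -1, "tx": 0, "ty": -4, "tz": 0, "rx": 0, "ry": 0, "rz": 0}, {"fingers": -1, "tx": 0, "ty": -4, "tz": 0, "rx": 0, "ry": 0, "rz": 0}, {"fingers": -1, "tx": 0, "ty": -4, "tz": 0, "rx": 0, "ry": 0, "rz": 0}, {"fingers": -1, "tx": 0, "ty": -4, "tz": 0, "rx": 0, "ry": 0, "rz": 0}, {"fingers": -1, "tx": 0, "ty": -4, "tz": 0, "rx": 0, "ry": 0, "rz": 0}, {"fingers": -1, "tx": 0, "ty": -4, "tz": 0, "rx": 0, "ry": 0, "rz": 0}, {"fingers": -1, "tx": 0, "ty": -4, "tz": 0, "rx": 0, "ry": 0, "rz": 0}, {"fingers": -1, "tx": 0, "ty": -4, "tz": 0, "rx": 0, "ry": 0, "rz": 0}, {"fingers": -1, "tx": 0, "ty": -4, "tz": 0, "rx": 0, "ry": 0, "rz": 0}, {"fingers": -1, "tx": 0, "ty": -4, "tz": 0, "rx": 0, "ry": 0, "rz": 0}, {"fingers": -1, "tx": 0, "ty": -4, "tz": 0, "rx": 0, "ry": 0, "rz": 0}, {"fingers": -1, "tx": 0, "ty": -4, "tz": 0, "rx": 0, "ry": 0, "rz": 0}, {"fingers": -1, "tx": 0, "ty": -4, "tz": 0, "rx": 0, "ry": 0, "rz": 0}, {"fingers": -1, "tx": 0, "ty": -4, "tz": 0, "rx": 0, "ry": 0, "rz": 0}, {"fingers": -1, "tx": 0, "ty": -4, "tz": 0, "rx": 0, "ry": 0, "rz": 0}, {"fingers": -1, "tx": 0, "ty": -4, "tz": 0, "rx": 0, "ry": 0, "rz": 0}, {"fingers": -1, "tx": 0.5, "ty": -2, "tz": 0, "rx": 0, "ry": 0, "rz": 0}, {"fingers": -1, "tx": 2, "ty": 0, "tz": 0, "rx": 0, "ry": 0, "rz": 0}, {"fingers": -1, "tx": 2, "ty": 0, "tz": 0, "rx": 0, "ry": 0, "rz": 0}]}}

```text
time_s: 2.95
eef_pos: [0.4665, -0.029, 0.2311]
ee_rot: [[-0.932, -0.362, -0.001], [-0.362, 0.932, 0.0], [0.001, 0.0, -1.0]]
wrist_force: [-0.2, -0.4, -0.3]
grip_width: 0.004
```

Run:
```python
from h import *
s=robot.get_state();print(s["time_s"],s["eef_pos"],s["joints"],s["grip_width"],s["wrist_force"])
d=wrist("w2.png")
np.save("w2.npy",d["world_to_cam"])
print(proj(d,np.array([.522,-.042,.072])))
```

```text
2.95 [ 0.46646253 -0.02898692  0.23110015] [-2.79661706e-01 -1.86294829e-01  2.06889284e+00 -1.20157026e-05
  1.25972712e+00 -2.22036371e+00] 0.003974113878403578 [-0.22800106 -0.44554513 -0.33691794]
[286.36395315 228.70179165]
```

View pics/w2.png

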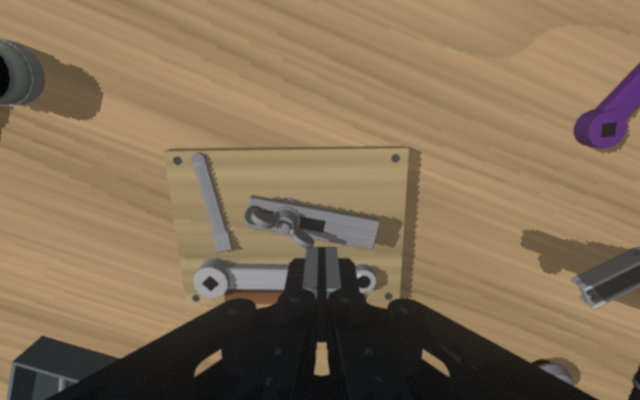

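The wrist view shows the board spanning (168,150) to (410,300). The strap nose is at right (378,235) and its heel at left (247,205), with the nut around (285,222). I need an enlarged crop.

Run:
```python
import cv2
a=cv2.imread("pics/w2.png")[185:265,230:390]
cv2.imwrite("pics/c3.png",cv2.resize(a,None,fx=5,fy=5,interpolation=cv2.INTER_CUBIC))
```

```text
(no output)
```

View pics/c3.png

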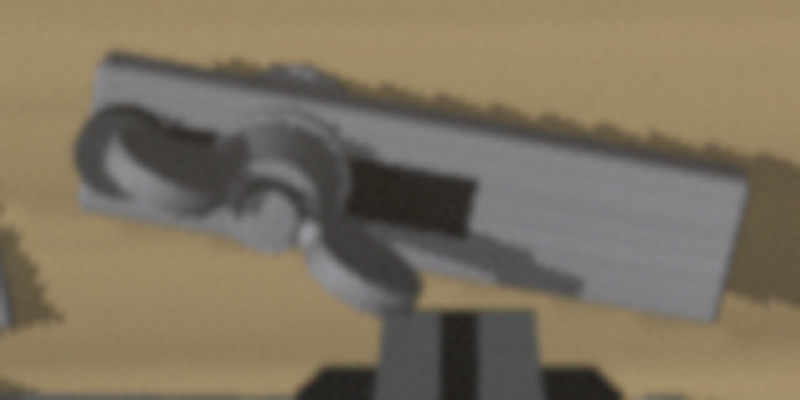

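Run:
```python
from h import *
w=robot.get_image("wrist");w["world_to_cam"]=np.load("w2.npy")
f=lambda u,v,z:ray(w,((u+.5)/5-.5+230,(v+.5)/5-.5+185),z)[:2]
g=lambda u,v,z:ray(w,(u,v),z)[:2]
st=f(268,215,.072);print("stud",st)
c=[f(*p,.048) for p in((745,180),(712,322),(80,205),(110,55))]
n=(c[0]+c[1])/2;h=(c[2]+c[3])/2;d=n-h;print("nose",n,"heel",h,"len",np.linalg.norm(d),"ang",np.arctan2(d[1],d[0]));print("stud on strap",h+d*39/132, "widths",np.linalg.norm(c[0]-c[1]))
a,b=f(160,160,.075),f(365,265,.075);print("nut mid",(a+b)/2,"ang",np.arctan2(*(b-a)[::-1]),np.linalg.norm(a-b))
P=np.array([g(*p,.018) for p in((168,150),(409,148))]);e=P[1]-P[0];print("board edge",P,"yaw",np.arctan2(e[1],e[0])-np.pi/2,np.linalg.norm(e))
R=np.array([[np.cos(.365),-np.sin(.365)],[np.sin(.365),np.cos(.365)]])
print("origin from corners",P[0]-R@[-.065,-.125],P[1]-R@[-.065,.125])
k=[g(211,283,.042),g(368,280,.034)];print("crank ends fix",[R.T@(q-st) for q in k])
```

```text
stud [ 0.52202491 -0.04509615]
nose [0.50603468 0.0447947 ] heel [ 0.52754238 -0.08186951] len 0.12847724509249403 ang 1.7389930043862727
stud on strap [ 0.52118784 -0.04444599] widths 0.03131414985106844
nut mid [ 0.52070956 -0.04610942] ang 1.4303124517427648 0.042257293791482825
board edge [[ 0.50671235 -0.18070584]
 [ 0.41599879  0.04745019]] yaw 0.3784308785703523 0.2455282530870114
origin from corners [ 0.52281173 -0.04073866] [ 0.5213355  -0.04611358]
crank ends fix [array([ 0.07606686, -0.082392  ]), array([0.07634058, 0.08682292])]
```

Call:
{"api": "jog_arm", "payload": {"increments": [{"fingers": -1, "tx": -1.9, "ty": 3.2, "tz": 0, "rx": 0, "ry": 0, "rz": 0}, {"fingers": -1, "tx": 0, "ty": 0, "tz": 4, "rx": 0, "ry": 0, "rz": 0}, {"fingers": -1, "tx": 0, "ty": 0, "tz": 4, "rx": 0, "ry": 0, "rz": 0}, {"fingers": -1, "tx": 0, "ty": 0, "tz": 4, "rx": 0, "ry": 0, "rz": 0}, {"fingers": -1, "tx": 0, "ty": 0, "tz": 4, "rx": 0, "ry": 0, "rz": 0}, {"fingers": -1, "tx": 0, "ty": 0, "tz": 3.1, "rx": 0, "ry": 0, "rz": 0}, {"fingers": -1, "tx": 0, "ty": 0, "tz": 0, "rx": 0, "ry": 0, "rz": 0}]}}

```text
time_s: 3.75
eef_pos: [0.4693, 0.0099, 0.0359]
ee_rot: [[-0.932, -0.363, -0.01], [-0.363, 0.932, 0.002], [0.008, 0.006, -1.0]]
wrist_force: [-0.4, -0.5, 0.3]
grip_width: -0.001
```

Call:
{"api": "jog_arm", "payload": {"increments": [{"fingers": -1, "tx": 0, "ty": 0, "tz": -0.3, "rx": 0, "ry": 0, "rz": 0}, {"fingers": -1, "tx": -0.7, "ty": -0.1, "tz": 0, "rx": 0, "ry": 0, "rz": 0}, {"fingers": -1, "tx": -0.7, "ty": 0, "tz": 0, "rx": 0, "ry": 0, "rz": 0}, {"fingers": -1, "tx": -0.6, "ty": 0, "tz": 0, "rx": 0, "ry": 0, "rz": 0}, {"fingers": -1, "tx": -0.6, "ty": 0, "tz": 0, "rx": 0, "ry": 0, "rz": 0}, {"fingers": -1, "tx": -0.6, "ty": -0.1, "tz": 0, "rx": 0, "ry": 0, "rz": 0}, {"fingers": -1, "tx": -0.6, "ty": -0.1, "tz": 0, "rx": 0, "ry": 0, "rz": 0}, {"fingers": -1, "tx": -0.5, "ty": -0.2, "tz": 0, "rx": 0, "ry": 0, "rz": 0}, {"fingers": -1, "tx": -0.6, "ty": -0.2, "tz": 0, "rx": 0, "ry": 0, "rz": 0}]}}

```text
time_s: 4.65
eef_pos: [0.522, 0.0196, 0.0443]
ee_rot: [[-0.932, -0.363, 0.0], [-0.363, 0.932, -0.001], [0.0, -0.001, -1.0]]
wrist_force: [-4.0, -3.2, 8.3]
grip_width: 0.002
```

Run:
```python
from h import *
d=robot.get_image("top");s=robot.get_state();print(s["time_s"],s["eef_pos"],s["wrist_force"],s["wrist_torque"])
a=d["img"][125:210,270:375,::-1];d=wrist()
b=d["img"][100:330,160:480,::-1];a=cv2.resize(a,(395,320),interpolation=cv2.INTER_CUBIC);b=cv2.resize(b,(405,320),interpolation=cv2.INTER_CUBIC)
cv2.imwrite("pics/c4.png",np.hstack([a,b]))
```

```text
4.7 [0.52318617 0.01957058 0.04459996] [-1.80229336 -2.97327319  5.33040796] [-0.31359     0.26867056 -0.02243004]
```

View pics/c4.png

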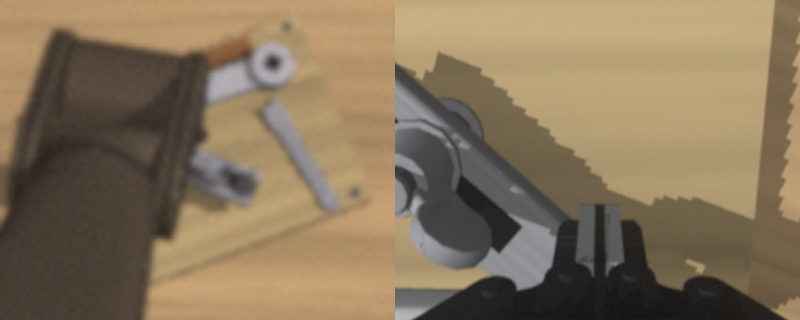

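The picture's left half (top) is mostly blocked by the arm. The right half (wrist) shows the strap swung to about 45° with the closed fingertips against its edge at (575,235). I continue the arc.

Call:
{"api": "jog_arm", "payload": {"increments": [{"fingers": -1, "tx": -0.5, "ty": -0.2, "tz": 0, "rx": 0, "ry": 0, "rz": 0}, {"fingers": -1, "tx": -0.4, "ty": -0.4, "tz": 0, "rx": 0, "ry": 0, "rz": 0}, {"fingers": -1, "tx": -0.4, "ty": -0.4, "tz": 0, "rx": 0, "ry": 0, "rz": 0}, {"fingers": -1, "tx": -0.4, "ty": -0.4, "tz": 0, "rx": 0, "ry": 0, "rz": 0}, {"fingers": -1, "tx": -0.3, "ty": -0.4, "tz": 0, "rx": 0, "ry": 0, "rz": 0}, {"fingers": -1, "tx": -0.3, "ty": -0.4, "tz": 0, "rx": 0, "ry": 0, "rz": 0}, {"fingers": -1, "tx": -0.2, "ty": -0.4, "tz": 0, "rx": 0, "ry": 0, "rz": 0}, {"fingers": -1, "tx": 0, "ty": 0, "tz": 0, "rx": 0, "ry": 0, "rz": 0}]}}

```text
time_s: 5.55
eef_pos: [0.5556, 0.0052, 0.0446]
ee_rot: [[-0.932, -0.362, 0.003], [-0.362, 0.932, 0.001], [-0.003, 0.0, -1.0]]
wrist_force: [-0.6, 1.3, 4.9]
grip_width: -0.001
```

```bash
cat >> h.py <<'E'
ST=np.array([.5217,-.0445]);Y=.3705;RF=np.array([[np.cos(Y),-np.sin(Y)],[np.sin(Y),np.cos(Y)]])
def fx(p): return RF.T@(np.array(p)[:2]-ST)*1e3
E
python3 - <<'E'
from h import *
s=robot.get_state();print(fx(s["eef_pos"]),s["eef_pos"],s["wrist_force"]);d=wrist()
np.save("w5.npy",d["world_to_cam"]);cv2.imwrite("pics/c5.png",cv2.resize(d["img"][60:360,160:480,::-1],(640,600),interpolation=cv2.INTER_CUBIC))
E
```

```text
[49.57933924 34.03282329] [0.55559255 0.00517534 0.04458799] [-0.60512152  1.29248174  4.90468405]
```

View pics/c5.png

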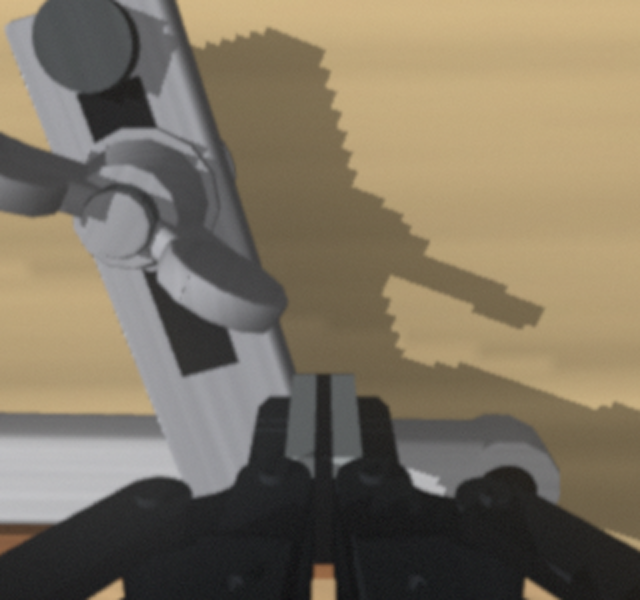

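The strap is now about 17–19° off square: its right edge runs from (180,0) to (295,375). The fingertips touch it at (295,390) and clear the crank.

Call:
{"api": "jog_arm", "payload": {"increments": [{"fingers": -1, "tx": -0.2, "ty": -0.3, "tz": 0, "rx": 0, "ry": 0, "rz": 0}, {"fingers": -1, "tx": -0.1, "ty": -0.3, "tz": 0, "rx": 0, "ry": 0, "rz": 0}, {"fingers": -1, "tx": 0, "ty": -0.3, "tz": 0, "rx": 0, "ry": 0, "rz": 0}, {"fingers": -1, "tx": 0, "ty": 0, "tz": 0, "rx": 0, "ry": 0, "rz": 0}]}}

```text
time_s: 6.0
eef_pos: [0.5622, -0.0016, 0.0448]
ee_rot: [[-0.932, -0.362, 0.005], [-0.361, 0.932, 0.002], [-0.005, 0.0, -1.0]]
wrist_force: [0.7, 2.4, 5.8]
grip_width: 0.003
```

Run:
```python
from h import *
s=robot.get_state();print(fx(s["eef_pos"]),s["eef_pos"],s["wrist_force"]);d=wrist()
np.save("w6.npy",d["world_to_cam"]);cv2.imwrite("pics/w6.png",d["img"][:,:,::-1]);cv2.imwrite("pics/c6.png",cv2.resize(d["img"][60:360,160:480,::-1],(640,600),interpolation=cv2.INTER_CUBIC))
g=cv2.GaussianBlur(cv2.cvtColor(d["img"],cv2.COLOR_RGB2GRAY),(3,3),0)
l=cv2.createLineSegmentDetector().detect(g)[0][:,0]
for x in l:
    p=fx(ray(d,x[:2],.048));q=fx(ray(d,x[2:],.048));e=q-p
    if np.hypot(*e)>20: 
        a=np.degrees(np.arctan2(e[1],e[0]));a=(a+90)%180-90
        if abs(a)<40: print(np.round(x),np.round(p,1),np.round(q,1),round(a,1))
```

```text
[53.23442193 25.30899612] [ 0.56215836 -0.00163311  0.04484918] [0.69860181 2.36134657 5.76844856]
[127. 188.  57.   0.] [ 16.5 -54.9] [-52.2 -68. ] 10.8
[257. 240. 246. 184.] [40.2 -2.6] [14.9 -5.9] 7.4
[286.  67. 302. 176.] [-30.1  11.9] [11.4 17.3] 7.4
[325. 248. 326. 297.] [43.9 26.8] [68.3 27.2] 1.0
[506. 264. 549.   1.] [ 51.8 107. ] [-52.  105.8] 0.7
[317. 297. 318. 247.] [68.3 23.1] [43.3 23.6] -1.1
[ 65.   0. 116. 141.] [-52.2 -65.4] [ -2.8 -56. ] 10.7
```

View pics/c6.png

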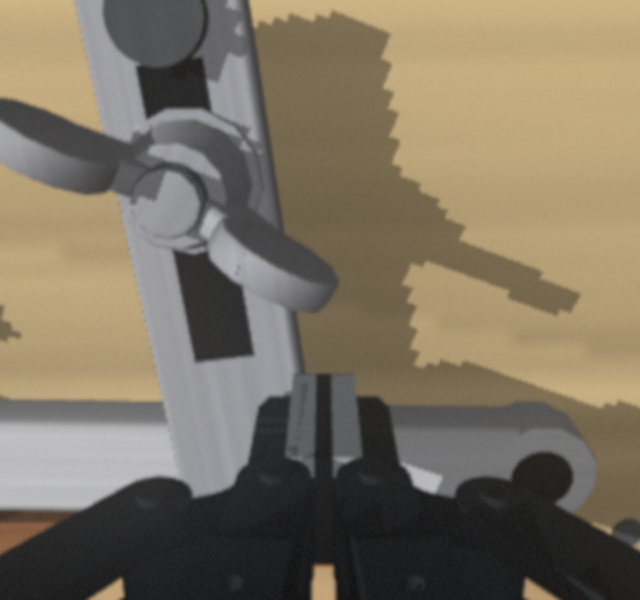

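The strap is about 7° off square. The steady 6 N upward force suggests the fingertip is riding on the strap's edge. I back off, lower beside it, and finish the push.

Call:
{"api": "jog_arm", "payload": {"increments": [{"fingers": -1, "tx": 0, "ty": 0.3, "tz": -0.8, "rx": 0, "ry": 0, "rz": 0}, {"fingers": -1, "tx": 0.2, "ty": 0.8, "tz": -0.2, "rx": 0, "ry": 0, "rz": 0}, {"fingers": -1, "tx": 0, "ty": 0.7, "tz": 0.3, "rx": 0, "ry": 0, "rz": 0}, {"fingers": -1, "tx": 0, "ty": 0, "tz": 0.7, "rx": 0, "ry": 0, "rz": 0}, {"fingers": -1, "tx": 0, "ty": 0, "tz": 0, "rx": 0, "ry": 0, "rz": 0}, {"fingers": -1, "tx": 0, "ty": 0, "tz": 0, "rx": 0, "ry": 0, "rz": 0}]}}

```text
time_s: 6.65
eef_pos: [0.5509, 0.0137, 0.0424]
ee_rot: [[-0.932, -0.363, -0.002], [-0.363, 0.932, 0.0], [0.001, 0.001, -1.0]]
wrist_force: [-1.1, -0.5, 0.3]
grip_width: -0.002
```

```bash
cat >> h.py <<'E'
def lines(d,z=.048,lim=25):
    g=cv2.GaussianBlur(cv2.cvtColor(d["img"],cv2.COLOR_RGB2GRAY),(3,3),0)
    for x in cv2.createLineSegmentDetector().detect(g)[0][:,0]:
        p=fx(ray(d,x[:2],z));q=fx(ray(d,x[2:],z));e=q-p
        if np.hypot(*e)>18:
            a=np.degrees(np.arctan2(e[1],e[0]));a=(a+90)%180-90
            if abs(a)<lim: print(np.round(x),np.round(p,1),np.round(q,1),round(a,1))
E
python3 - <<'E'
from h import *
s=robot.get_state();print(fx(s["eef_pos"]),s["eef_pos"],s["wrist_force"]);lines(wrist("w7.png"))
E
```

```text
[48.25439634 43.64385674] [0.55087753 0.01365449 0.04242805] [-1.09645696 -0.48211339  0.32788302]
[329. 373. 326. 342.] [104.1  47.3] [85.9 45.8] 4.8
[317. 342. 313. 373.] [85.9 41.4] [104.1  39.7] -5.1
[235.  57. 247. 118.] [-38.3  11.9] [-16.5  15. ] 7.8
[214. 253. 201. 199.] [40.1 -2.6] [15.8 -5.8] 7.5
[ 88. 199.  18.  25.] [ 15.7 -51.8] [-48.9 -64.2] 10.8
[274. 301. 261. 232.] [63.7 22.2] [30.5 17.9] 7.4
[474. 264. 507.  12.] [ 45.5 109.9] [-53.2 108.8] 0.7
[103. 241.  93. 200.] [ 34.4 -49.2] [ 16.2 -50.1] 2.9
[317. 297. 318. 248.] [61.7 41.5] [37.8 41.9] -0.9
[325. 248. 326. 297.] [37.8 45.1] [61.7 45.5] 1.1
[267. 229. 275. 273.] [29.2 20.8] [49.8 23.4] 7.2
[247. 119. 261. 197.] [-16.2  14.9] [14.9 18.9] 7.4
```

Call:
{"api": "jog_arm", "payload": {"increments": [{"fingers": -1, "tx": -0.3, "ty": 0, "tz": 0.4, "rx": 0, "ry": 0, "rz": 0}, {"fingers": -1, "tx": 0, "ty": -0.5, "tz": 0, "rx": 0, "ry": 0, "rz": 0}, {"fingers": -1, "tx": 0, "ty": -0.5, "tz": 0, "rx": 0, "ry": 0, "rz": 0}, {"fingers": -1, "tx": 0, "ty": -0.3, "tz": 0, "rx": 0, "ry": 0, "rz": 0}, {"fingers": -1, "tx": 0, "ty": -0.3, "tz": 0, "rx": 0, "ry": 0, "rz": 0}, {"fingers": -1, "tx": 0, "ty": 0, "tz": 0, "rx": 0, "ry": 0, "rz": 0}]}}

```text
time_s: 7.3
eef_pos: [0.5604, -0.0004, 0.0395]
ee_rot: [[-0.932, -0.362, 0.0], [-0.362, 0.932, 0.0], [-0.001, 0.0, -1.0]]
wrist_force: [0.1, 2.1, -0.3]
grip_width: -0.0
```

Run:
```python
from h import *
s=robot.get_state();print(fx(s["eef_pos"]),s["eef_pos"],s["wrist_force"]);lines(wrist("w8.png"))
```

```text
[52.03544487 27.10977705] [ 5.60388704e-01 -3.88643787e-04  3.95001339e-02] [ 0.13234234  2.10634467 -0.33750991]
[246. 248. 237. 190.] [40.1 -4.7] [15.  -6.6] 4.4
[284.  71. 295. 182.] [-29.7  13.5] [11.5 16.7] 4.4
[509. 264. 551.   1.] [ 47.7 106.7] [-52.2 105.5] 0.7
[132. 236. 122. 194.] [ 34.6 -51.2] [ 16.4 -52.5] 3.9
[325. 248. 326. 297.] [40.2 28.6] [63.6 29.1] 1.4
[117. 192.  51.  17.] [ 15.9 -54.2] [-47.1 -66.2] 10.8
[317. 297. 318. 247.] [63.6 25. ] [39.6 25.4] -1.0
[ 71.  50.  98. 122.] [-36.5 -61.6] [-11.6 -56.8] 11.0
[ 98. 122. 123. 190.] [-11.5 -56.8] [ 14.8 -51.8] 10.8
```

Call:
{"api": "jog_arm", "payload": {"increments": [{"fingers": -1, "tx": 0, "ty": -0.2, "tz": 0, "rx": 0, "ry": 0, "rz": 0}, {"fingers": -1, "tx": 0, "ty": -0.2, "tz": 0, "rx": 0, "ry": 0, "rz": 0}, {"fingers": -1, "tx": 0, "ty": 0, "tz": 0, "rx": 0, "ry": 0, "rz": 0}]}}

```text
time_s: 7.65
eef_pos: [0.5619, -0.004, 0.0395]
ee_rot: [[-0.932, -0.363, 0.001], [-0.363, 0.932, 0.0], [-0.001, -0.0, -1.0]]
wrist_force: [0.8, 2.0, 1.0]
grip_width: -0.0
```

Run:
```python
from h import *
s=robot.get_state();print(fx(s["eef_pos"]),s["eef_pos"],s["wrist_force"]);lines(wrist("w9.png"),lim=9)
```

```text
[52.10192325 23.22201695] [ 0.56185836 -0.00398853  0.03953515] [0.76388979 2.03262356 1.01388352]
[249. 247. 244. 191.] [39.7 -7.3] [15.2 -7.6] 0.6
[298.  47. 303. 178.] [-37.6  14.9] [10.1 15.8] 1.0
[325. 247. 326. 297.] [39.7 24.6] [63.7 25. ] 0.9
[300. 258. 298. 217.] [44.9 14.1] [26.3 13.7] 1.4
[515. 268. 561.   3.] [ 49.5 106. ] [-51.4 104.8] 0.7
[140. 236. 130. 193.] [ 34.7 -51.8] [ 16.5 -53.1] 3.9
[317. 297. 318. 248.] [63.7 21.1] [40.3 21.5] -1.0
```

Strap edges read 0.6–1.0° against 0.7° for the board edge, so the strap is square. I retract and look at the wings.

Call:
{"api": "jog_arm", "payload": {"increments": [{"fingers": -1, "tx": 0, "ty": 0.4, "tz": 0, "rx": 0, "ry": 0, "rz": 0}, {"fingers": -1, "tx": 0, "ty": 0.8, "tz": -1, "rx": 0, "ry": 0, "rz": 0}, {"fingers": -1, "tx": 0, "ty": 0, "tz": -3, "rx": 0, "ry": 0, "rz": 0}, {"fingers": -1, "tx": 0, "ty": -1, "tz": -3, "rx": 0, "ry": 0, "rz": 0}, {"fingers": -1, "tx": 0, "ty": -2, "tz": -1, "rx": 0, "ry": 0, "rz": 0}, {"fingers": -1, "tx": 0, "ty": 0, "tz": 0, "rx": 0, "ry": 0, "rz": 0}, {"fingers": -1, "tx": 0, "ty": 0, "tz": 0, "rx": 0, "ry": 0, "rz": 0}]}}

```text
time_s: 8.4
eef_pos: [0.5676, -0.0205, 0.1194]
ee_rot: [[-0.932, -0.362, -0.001], [-0.362, 0.932, 0.0], [0.0, 0.0, -1.0]]
wrist_force: [0.2, -0.2, 0.1]
grip_width: 0.005
```

Run:
```python
from h import *
s=robot.get_state();print(fx(s["eef_pos"]),s["eef_pos"],s["wrist_force"]);d=wrist("w10.png");lines(d,lim=9)
np.save("w10.npy",d["world_to_cam"]);print(proj(d,np.r_[ST,.072]))
cv2.imwrite("pics/c10.png",cv2.resize(d["img"][80:300,200:440,::-1],None,fx=2.5,fy=2.5,interpolation=cv2.INTER_CUBIC))
```

```text
[51.4268646   5.72518415] [ 0.56756438 -0.02054257  0.11938686] [ 0.22140462 -0.15482801  0.13402756]
[329. 372. 326. 342.] [179.6  11.4] [152.3   9.3] 4.6
[316. 342. 313. 373.] [152.4   2.3] [180.7  -0.2] -5.0
[301. 194. 300. 154.] [39.6 -7.2] [13.9 -7.5] 0.8
[479. 234. 506.  32.] [ 67.  110.2] [-54.9 108.7] 0.7
[334. 244. 334. 163.] [74.3 14.2] [19.4 13.8] 0.4
[325. 249. 326. 297.] [78.   8.1] [114.4   9.2] 1.6
[317. 297. 317. 249.] [114.4   2.5] [78.   3.1] -1.0
[341. 287. 337. 257.] [106.6  19.2] [83.5 16.6] 6.5
[305. 261. 302. 287.] [86.2 -5.6] [106.6  -7.9] -6.4
[310.79918781 136.36987304]
```

View pics/c10.png

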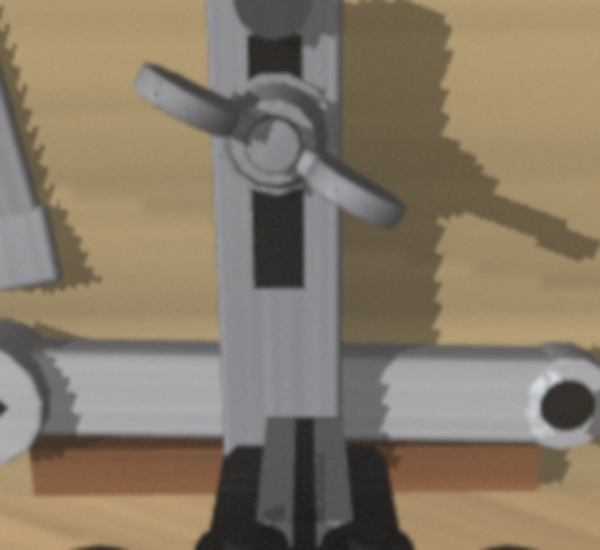

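The strap is square across the arm. The stud top is at (273,145), with wing tips at (145,75) and (398,210), so the wings lie at about 60° and 240° in the fixture frame. I go to the counter-clockwise side of the 60° wing.

Call:
{"api": "jog_arm", "payload": {"increments": [{"fingers": -1, "tx": 1.5, "ty": 1, "tz": 0, "rx": 0, "ry": 0, "rz": 0}, {"fingers": -1, "tx": 2, "ty": 1, "tz": 0, "rx": 0, "ry": 0, "rz": 0}, {"fingers": -1, "tx": 1.5, "ty": 0.6, "tz": 0, "rx": 0, "ry": 0, "rz": 0}, {"fingers": -1, "tx": 0.9, "ty": 0, "tz": 0, "rx": 0, "ry": 0, "rz": 0}, {"fingers": -1, "tx": 0, "ty": 0, "tz": 2, "rx": 0, "ry": 0, "rz": 0}, {"fingers": -1, "tx": 0, "ty": 0, "tz": 2, "rx": 0, "ry": 0, "rz": 0}, {"fingers": -1, "tx": 0, "ty": 0, "tz": 0.9, "rx": 0, "ry": 0, "rz": 0}, {"fingers": -1, "tx": 0, "ty": 0, "tz": 0, "rx": 0, "ry": 0, "rz": 0}, {"fingers": -1, "tx": 0, "ty": 0, "tz": 0, "rx": 0, "ry": 0, "rz": 0}]}}

```text
time_s: 9.35
eef_pos: [0.5039, -0.0179, 0.0705]
ee_rot: [[-0.932, -0.363, -0.0], [-0.363, 0.932, -0.0], [0.0, 0.0, -1.0]]
wrist_force: [-0.5, 0.3, -0.2]
grip_width: 0.004
```

Run:
```python
from h import *
s=robot.get_state();print(fx(s["eef_pos"]),s["eef_pos"],s["wrist_force"],s["joints"])
```

```text
[-6.95470133 31.23443504] [ 0.50390779 -0.0179031   0.07047005] [-0.46239351  0.26784929 -0.17901535] [-2.36970812e-01  1.10993320e-01  2.10515447e+00 -2.91091577e-05
  9.25501077e-01 -2.17912375e+00]
```

Call:
{"api": "jog_arm", "payload": {"increments": [{"fingers": -1, "tx": -0.7, "ty": -0.5, "tz": 0, "rx": 0, "ry": 0, "rz": 0}, {"fingers": -1, "tx": -0.7, "ty": -0.1, "tz": 0, "rx": 0, "ry": 0, "rz": 0}, {"fingers": -1, "tx": -0.6, "ty": -0.3, "tz": 0, "rx": 0, "ry": 0, "rz": 0}, {"fingers": -1, "tx": -0.6, "ty": -0.4, "tz": 0, "rx": 0, "ry": 0, "rz": 0}, {"fingers": -1, "tx": -0.4, "ty": -0.6, "tz": 0, "rx": 0, "ry": 0, "rz": 0}, {"fingers": -1, "tx": -0.3, "ty": -0.6, "tz": 0, "rx": 0, "ry": 0, "rz": 0}, {"fingers": -1, "tx": -0.1, "ty": -0.7, "tz": 0, "rx": 0, "ry": 0, "rz": 0}, {"fingers": -1, "tx": 0, "ty": 0, "tz": 0, "rx": 0, "ry": 0, "rz": 0}]}}

```text
time_s: 10.15
eef_pos: [0.5478, -0.0364, 0.0705]
ee_rot: [[-0.932, -0.362, 0.001], [-0.362, 0.932, -0.001], [-0.001, -0.001, -1.0]]
wrist_force: [-0.7, 0.3, -0.3]
grip_width: -0.005
```

Run:
```python
from h import *
s=robot.get_state();print(fx(s["eef_pos"]),s["eef_pos"],s["wrist_force"]);d=wrist("w11.png");lines(d,lim=7)
cv2.imwrite("pics/c11.png",cv2.resize(d["img"][120:360,200:440,::-1],None,fx=2.2,fy=2.2,interpolation=cv2.INTER_CUBIC))
```

```text
[27.26148171 -1.91755645] [ 0.547806   -0.03641656  0.07051335] [-0.74393883  0.26396376 -0.26378192]
[329. 373. 326. 342.] [110.1   2.5] [88.2  0.7] 4.5
[316. 342. 313. 373.] [88.2 -4.8] [110.1  -6.6] -4.8
[527. 257. 561.  66.] [ 35. 105.] [-58.2 103.9] 0.7
[216. 253. 208. 220.] [ 32.9 -56.8] [ 14.3 -58.8] 6.2
[317. 297. 318. 248.] [58.9 -4.5] [30.  -3.9] -1.1
[325. 248. 326. 297.] [30.  -0.2] [58.8  0.6] 1.6
```

View pics/c11.png

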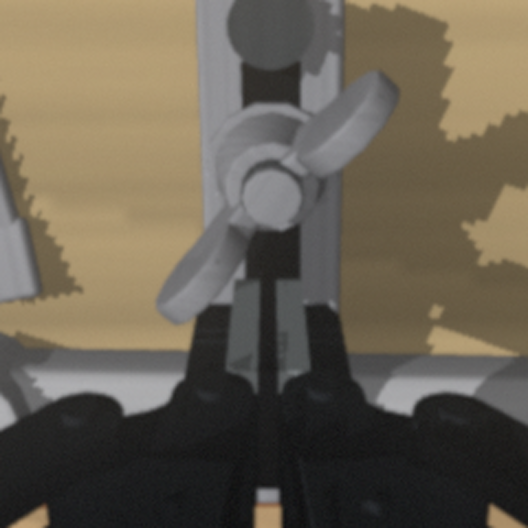

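The fingertip at (268,290) has pushed the wing round: the wings now run from (375,90) to (180,305), about 105° further clockwise, and the strap is unmoved. I keep orbiting.

Call:
{"api": "jog_arm", "payload": {"increments": [{"fingers": -1, "tx": 0.1, "ty": -0.7, "tz": 0, "rx": 0, "ry": 0, "rz": 0}, {"fingers": -1, "tx": 0.3, "ty": -0.6, "tz": 0, "rx": 0, "ry": 0, "rz": 0}, {"fingers": -1, "tx": 0.4, "ty": -0.6, "tz": 0, "rx": 0, "ry": 0, "rz": 0}, {"fingers": -1, "tx": 0.6, "ty": -0.4, "tz": 0, "rx": 0, "ry": 0, "rz": 0}, {"fingers": -1, "tx": 0.6, "ty": -0.3, "tz": 0, "rx": 0, "ry": 0, "rz": 0}, {"fingers": -1, "tx": 0.7, "ty": -0.1, "tz": 0, "rx": 0, "ry": 0, "rz": 0}, {"fingers": -1, "tx": 0.7, "ty": 0.1, "tz": 0, "rx": 0, "ry": 0, "rz": 0}, {"fingers": -1, "tx": 0.6, "ty": 0.3, "tz": 0, "rx": 0, "ry": 0, "rz": 0}, {"fingers": -1, "tx": 0.6, "ty": 0.4, "tz": 0, "rx": 0, "ry": 0, "rz": 0}, {"fingers": -1, "tx": 0.4, "ty": 0.6, "tz": 0, "rx": 0, "ry": 0, "rz": 0}, {"fingers": -1, "tx": 0.3, "ty": 0.6, "tz": 0, "rx": 0, "ry": 0, "rz": 0}, {"fingers": -1, "tx": 0.1, "ty": 0.7, "tz": 0, "rx": 0, "ry": 0, "rz": 0}]}}

```text
time_s: 11.4
eef_pos: [0.4959, -0.0545, 0.0702]
ee_rot: [[-0.932, -0.363, -0.001], [-0.363, 0.932, -0.0], [0.001, 0.0, -1.0]]
wrist_force: [-0.4, -0.4, 0.0]
grip_width: 0.002
```

Call:
{"api": "jog_arm", "payload": {"increments": [{"fingers": -1, "tx": -0.05, "ty": 0.35, "tz": 0, "rx": 0, "ry": 0, "rz": 0}, {"fingers": -1, "tx": -0.05, "ty": 0.35, "tz": 0, "rx": 0, "ry": 0, "rz": 0}, {"fingers": -1, "tx": -0.15, "ty": 0.3, "tz": 0, "rx": 0, "ry": 0, "rz": 0}, {"fingers": -1, "tx": -0.15, "ty": 0.3, "tz": 0, "rx": 0, "ry": 0, "rz": 0}]}}

```text
time_s: 11.8
eef_pos: [0.4957, -0.0411, 0.0703]
ee_rot: [[-0.932, -0.363, -0.0], [-0.363, 0.932, -0.0], [0.0, 0.0, -1.0]]
wrist_force: [-0.4, -0.9, 0.0]
grip_width: 0.001
```

Call:
{"api": "jog_arm", "payload": {"increments": [{"fingers": -1, "tx": -0.2, "ty": 0.3, "tz": 0, "rx": 0, "ry": 0, "rz": 0}, {"fingers": -1, "tx": -0.2, "ty": 0.3, "tz": 0, "rx": 0, "ry": 0, "rz": 0}, {"fingers": -1, "tx": -0.3, "ty": 0.2, "tz": 0, "rx": 0, "ry": 0, "rz": 0}]}}

```text
time_s: 12.1
eef_pos: [0.4992, -0.0311, 0.0702]
ee_rot: [[-0.932, -0.363, -0.001], [-0.363, 0.932, 0.0], [0.0, 0.0, -1.0]]
wrist_force: [-0.8, -0.7, -0.1]
grip_width: -0.002
```

Call:
{"api": "jog_arm", "payload": {"increments": [{"fingers": -1, "tx": -0.3, "ty": 0.2, "tz": 0, "rx": 0, "ry": 0, "rz": 0}, {"fingers": -1, "tx": -0.3, "ty": 0.15, "tz": 0, "rx": 0, "ry": 0, "rz": 0}, {"fingers": -1, "tx": -0.3, "ty": 0.15, "tz": 0, "rx": 0, "ry": 0, "rz": 0}]}}

```text
time_s: 12.4
eef_pos: [0.5059, -0.0233, 0.0703]
ee_rot: [[-0.932, -0.363, -0.0], [-0.363, 0.932, 0.0], [0.0, 0.0, -1.0]]
wrist_force: [-1.2, -0.2, 0.8]
grip_width: 0.003
```

Call:
{"api": "jog_arm", "payload": {"increments": [{"fingers": -1, "tx": -0.35, "ty": 0.05, "tz": 0, "rx": 0, "ry": 0, "rz": 0}, {"fingers": -1, "tx": -0.35, "ty": 0.05, "tz": 0, "rx": 0, "ry": 0, "rz": 0}, {"fingers": -1, "tx": -0.35, "ty": -0.05, "tz": 0, "rx": 0, "ry": 0, "rz": 0}]}}

```text
time_s: 12.7
eef_pos: [0.5156, -0.019, 0.0703]
ee_rot: [[-0.932, -0.363, -0.0], [-0.363, 0.932, 0.0], [0.0, 0.0, -1.0]]
wrist_force: [-1.8, -0.1, 0.6]
grip_width: 0.001
```

Call:
{"api": "jog_arm", "payload": {"increments": [{"fingers": -1, "tx": -0.35, "ty": -0.05, "tz": 0, "rx": 0, "ry": 0, "rz": 0}, {"fingers": -1, "tx": -0.3, "ty": -0.15, "tz": 0, "rx": 0, "ry": 0, "rz": 0}, {"fingers": -1, "tx": -0.3, "ty": -0.15, "tz": 0, "rx": 0, "ry": 0, "rz": 0}]}}

```text
time_s: 13.0
eef_pos: [0.5259, -0.019, 0.0703]
ee_rot: [[-0.932, -0.363, 0.0], [-0.363, 0.932, 0.0], [-0.0, 0.0, -1.0]]
wrist_force: [-0.8, -0.3, 0.9]
grip_width: 0.0
```

Call:
{"api": "jog_arm", "payload": {"increments": [{"fingers": -1, "tx": -0.3, "ty": -0.2, "tz": 0, "rx": 0, "ry": 0, "rz": 0}, {"fingers": -1, "tx": -0.3, "ty": -0.2, "tz": 0, "rx": 0, "ry": 0, "rz": 0}, {"fingers": -1, "tx": -0.2, "ty": -0.3, "tz": 0, "rx": 0, "ry": 0, "rz": 0}]}}

```text
time_s: 13.3
eef_pos: [0.536, -0.0227, 0.0704]
ee_rot: [[-0.932, -0.363, 0.0], [-0.363, 0.932, 0.0], [-0.0, 0.0, -1.0]]
wrist_force: [-0.5, 0.7, 0.5]
grip_width: 0.001
```

Call:
{"api": "jog_arm", "payload": {"increments": [{"fingers": -1, "tx": -0.2, "ty": -0.3, "tz": 0, "rx": 0, "ry": 0, "rz": 0}, {"fingers": -1, "tx": -0.15, "ty": -0.3, "tz": 0, "rx": 0, "ry": 0, "rz": 0}, {"fingers": -1, "tx": -0.15, "ty": -0.3, "tz": 0, "rx": 0, "ry": 0, "rz": 0}]}}

```text
time_s: 13.6
eef_pos: [0.5378, -0.0247, 0.0695]
ee_rot: [[-0.933, -0.36, -0.018], [-0.36, 0.933, 0.011], [0.013, 0.017, -1.0]]
wrist_force: [-18.4, 17.9, 17.5]
grip_width: -0.002
```

The force jumped to about 31 N and the finger stopped after roughly 7.5 rad of turning, which looks like the hard stop. I back off, lift and look.

Call:
{"api": "jog_arm", "payload": {"increments": [{"fingers": -1, "tx": 0.15, "ty": 0.3, "tz": 0, "rx": 0, "ry": 0, "rz": 0}, {"fingers": -1, "tx": 0.15, "ty": 0.3, "tz": 0, "rx": 0, "ry": 0, "rz": 0}, {"fingers": -1, "tx": 0.2, "ty": 0.3, "tz": 0, "rx": 0, "ry": 0, "rz": 0}, {"fingers": -1, "tx": 0.2, "ty": 0.3, "tz": 0, "rx": 0, "ry": 0, "rz": 0}, {"fingers": -1, "tx": 0, "ty": 0.5, "tz": 0, "rx": 0, "ry": 0, "rz": 0}, {"fingers": -1, "tx": 0, "ty": 0, "tz": -2, "rx": 0, "ry": 0, "rz": 0}, {"fingers": -1, "tx": 0, "ty": 0, "tz": -3, "rx": 0, "ry": 0, "rz": 0}, {"fingers": -1, "tx": -2, "ty": -1.5, "tz": 0, "rx": 0, "ry": 0, "rz": 0}, {"fingers": -1, "tx": -2, "ty": -1.5, "tz": 0, "rx": 0, "ry": 0, "rz": 0}, {"fingers": -1, "tx": 0, "ty": 0, "tz": 0, "rx": 0, "ry": 0, "rz": 0}, {"fingers": -1, "tx": 0, "ty": 0, "tz": 0, "rx": 0, "ry": 0, "rz": 0}]}}

```text
time_s: 14.7
eef_pos: [0.5788, -0.0294, 0.1199]
ee_rot: [[-0.932, -0.362, -0.001], [-0.362, 0.932, 0.0], [0.001, 0.0, -1.0]]
wrist_force: [-0.3, 0.5, -0.1]
grip_width: 0.001
```

Run:
```python
from h import *
s=robot.get_state();print(fx(s["eef_pos"]),s["eef_pos"],s["wrist_force"]);d=wrist("w12.png");lines(d,z=.046,lim=7)
np.save("w12.npy",d["world_to_cam"])
cv2.imwrite("pics/c12.png",cv2.resize(d["img"][80:300,200:440,::-1],None,fx=2.5,fy=2.5,interpolation=cv2.INTER_CUBIC))
```

```text
[58.64518273 -6.63315481] [ 0.57876764 -0.02944873  0.11992239] [-0.26653898  0.48554776 -0.13980477]
[329. 373. 326. 342.] [190.2  -0.7] [161.6  -3.1] 4.8
[316. 342. 313. 373.] [161.6 -10.1] [190.3 -12.6] -5.0
[321. 182. 320. 142.] [39.2 -7.1] [13.8 -7.5] 0.9
[326. 144. 326. 181.] [15.4 -3.7] [38.4 -3.6] 0.3
[326.  63. 326.  96.] [-31.6  -4.1] [-13.5  -4.1] -0.0
[341. 142. 341. 182.] [13.8  5.4] [39.2  6.1] 1.7
[337. 181. 336. 136.] [38.4  3.7] [10.   2.3] 2.8
[337.  97. 337.  63.] [-12.8   2.6] [-31.6   2.4] 0.6
[353. 256. 353. 173.] [91.  14.7] [33.5 13.7] 1.0
[325. 249. 326. 297.] [86.4 -4.1] [123.2  -3.4] 1.2
[495. 240. 527.  21.] [ 79.8 109.9] [-53.8 108.3] 0.7
[317. 297. 318. 249.] [123.2 -10. ] [86.4 -9.2] -1.2
[341. 287. 338. 260.] [115.3   7.1] [94.6  4.7] 6.6
[305. 259. 302. 287.] [ 93.8 -18. ] [115.3 -20.4] -6.3
```

View pics/c12.png

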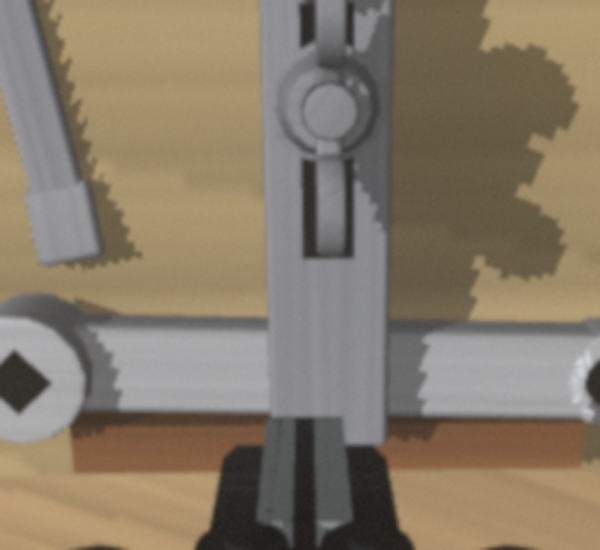

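The wings now lie along the strap (tips at (330,60) and (332,250)), about 7.3 rad after the start, which matches the hard-stop force. The strap edge reads 1.0° against 0.7° for the board, the crank is still against its strip, and the tire lever looks untouched. The robot is clear, so I hand in.

```bash
python3 -c "
from rig import robot
print(robot.get_state()['time_s'],robot.job_done())"
```

```text
the job is handed in; nothing more can be done
14.75 None
```

The crank arm is clamped and I handed the job in at 14.75 s. The strap is square across the arm and the wing nut is down on its stop. I pushed with shut fingertips only and gripped nothing.

- **Strap:** I swung it from about 1.37 rad to square. Part of the way the fingertip rode up on the strap's edge, with 5–8 N of vertical force. I backed off, lowered it beside the strap and finished cleanly.
- **Wing nut:** I turned it clockwise about 7.3 rad in one continuous orbit of the fingertip on a wing, rather than in separate strokes. It stopped hard at about 31 N wrist force.
- **Last check from the wrist camera:** the strap edge reads about 1.0° against 0.7° for the board edge. The wings lie along the strap, and the crank lies against its stop strip. The tire lever looks unmoved, and the robot touches nothing.
- **Not checked:** I did not measure the strap's 2 mm drop directly. I infer it from the stop force and the turn count. I did not re-image the items off the board, but the arm did not go near them after the start.
- **Picture count:** I viewed 11 pictures, one over the budget. One was wasted when the first move calls were refused for missing keys.

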